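# Lower the filter stand by one hole and hang the funnel

## Robot

A 6-joint arm with a two-finger parallel gripper is mounted at the origin on the work surface. World frame = base frame: x ahead of the robot, y to its left, z up, the work surface at z = 0. Lengths are in m, angles in rad, forces in N, time in s.
With the tool pointing down it reaches from about 0.275 to 0.825 m from the base axis. Payload 4.9 kg.
Tool frame: the origin (TCP) lies midway between the tips of the shut fingers; the grasp point (between the pads) lies 19 mm behind it; z points along the fingers, y is the line along which they close (so a half turn about z gives the same grasp; the last joint's range is limited). The gripper opens to 85 mm and grips with 20 to 120 N. Pads are 22 mm wide; open, the fingers measure 114 mm over their backs; the gripper's body (76 mm by 85 mm) begins 54 mm behind the grasp point. The pads swing forward as they close: fully open they stand 13 mm farther back than shut.
Start: joints at [1.095, 0.326, -0.193, 1.052, 0, 1.437], TCP at [0.184, 0.518, 0.231] pointing down, gripper open.
Joint ranges: [-2.65, 2.65], [-0.97, 1.79], [-1.3, 1.35], [-1.93, 2.1], [-1.47, 1.37], [-3.14, 3.14]. Speed limits (rad/s): [2.57, 2.57, 3.14, 3.14, 3.14, 3.14].

## Interface

Orientations are given as a rotation vector (axis times angle).
In Python, from rig import status, cams, order gives the robot as it stands. The module is installed in compiled form; this text tells all that it offers.
- The arm moves only by the tool send_rows, never from a script. Its argument "motion" is text: rows parted by semicolons, each of 7 numbers parted by spaces: the finger opening in m, from 0 to 0.0854, then the shift along the world's x, y, z in m, then the turn, a rotation vector about the world's x, y, z in units of 6 degrees (1.0 is 6 degrees). In form: fingers tx ty tz ax ay az; .... A call has 1 to 20 rows; each row is the pose to reach, as a shift and turn from the pose commanded when the call began; what a row does not reach only later rows make up. A row lasts 1/12 s, in which the tool goes at most 41.7 mm and 7.16 degrees, less where a joint would pass 70% of its speed; a pose out of reach is approached as far as the arm can. A call with a gripper value outside its range is refused whole. The fingers move at their own pace and stop on an object; "grip_force" is the grip in N (left out, the last holds). Time passes only in rows, so rows that repeat a pose let the fingers close. It gives the time, the measured TCP pose, the force, the opening and the grip force at its end, in the units of the state.
- status.state(): the state, without advancing time (a new reading comes with each control period).
- cams.get_image(name): name is "scene" or "top" or "wrist"; returns the picture (480x640x3 uint8, blue, green, red); there is no depth.
- cams.get_calibration(name): a dict with "fx", "fy", "cx", "cy" (pixels), "T" (4x4, takes a point from camera to world coordinates). Camera axes: x right, y down, z forward; pixel columns grow to the right and rows downward; lengths in m; the calibration is good to about 2 mm. A picture is of the moment at which its call begins: read the wrist's pose just before it. get_calibration takes no time and is no camera call; for the wrist camera it gives the pose at the moment of the call.
- order.hand_in(): hands the job in; it is judged then, once.
The state is a dict: "clock": time; "q": joint angles; "dq": joint speeds; "joint_efforts": joint torques, N m; "tcp_pos": TCP position; "tool_rot": TCP orientation; "wrist_force": force on the tool from outside, world axes, zero at the start; "wrist_torque": the same for the moment, N m; "finger_gap": opening from 0.0 (shut) to 1.0 (fully open); "grasp_force": force on a finger pad.
Only numpy, scipy, OpenCV 4.12 (cv2) and the standard library are available. Lean on these libraries where they do the work, as an engineer would, in place of code of your own. Each camera call takes 0.05 s, during which the arm holds its last target. There are 200 camera calls.

## Task

Get the filter stand ready: squeeze in the red spring button on its telescoping column and lower the column by one hole, until the button springs fully out of the next hole; never force the tube while the button is holding it. Then take the white porcelain funnel from the rack and hang it upright in the stand's ring, with its stem in the neck of the flask below. Leave the flask where it stands and do not disturb the other things on the bench.

Things in the scene. Friction and masses are not known exactly. Their poses are not given: they have to be found in the camera images.
- stand: Filter stand, fixed: blue base plate 130 x 220 x 12 mm (x by y). Origin: centre of its underside; x points to the side the red button faces (away from the robot at yaw 0), y from column to ring. The column stands at (0, -60 mm): a fixed inner tube (23 mm thick) that holds the button, with a steel upper tube (28 mm thick) sliding down over it. The flask stands loose at about (0, +60 mm).
- upper_tube: The sliding upper tube with its ring; origin on the column's axis, 288 mm below the top of its cap; z up, x to the button side, y to the ring. Holes run up its +x side; the next is 16 to 26 mm above the button's hole (drilled differently on each stand, so find it by the click). A boss 34 x 34 x 26 mm (its top 41 mm below the button at the start) carries the ring's rod towards +y.
- button: The red button; origin on the column's axis at its height, 19 mm behind its face when out, x outward. It is in the fixed inner tube, so it stays at that height. Spring: 2.5 N to start, 4.5 N to press flush. Half pressed it still locks the tube; flush, its round end is cammed under the hole's edge as the tube is moved down (about 10 to 20 N at first).
- button_face (a point): Outermost point of the red button, a round-ended pin 10 mm thick, 250 mm above the bench. Locked, it stands 5 mm out of the upper tube, 19 mm from the column's axis: a pinch across button and tube is 33 mm wide, 28 mm when flush. With the tube 6 mm or more lower it is hidden under the wall and may be let go; it springs out by itself into the next hole unless that hole is covered.
- tube_top (a point): Centre of the flat black cap (31 mm wide) on the upper tube: 38 mm above the button at the start, 16 to 26 mm lower after. The cap may be pushed down on. The tube stays where it is left and takes about 6 to 11 N to slide down while the button is under the wall; once the button has sprung out it stops hard: stop there, pushing on with over 20 N spoils the button.
- ring_mid (a point): Centre of the steel ring (round rod 8 mm thick, 44 mm inside, 60 mm outside), at mid thickness. Carried by the upper tube, 120 mm from the column's axis along the stand's +y; 196 mm above the bench at the start, 170 to 180 mm when one hole lower.
- collapse (a joint): How far the upper tube has been lowered, m: 0 in the starting hole, 0.016 to 0.026 in the next hole (it differs), 0.031 at the end stop (past the hole). Play in a hole is about 1 mm either way.
- press (a joint): How far the red button is pressed in, m: 0 fully out and locked, 0.005 flush with the upper tube's outside, 0.007 under the tube wall.
- flask_mouth (a point): Centre of the mouth of the clear conical flask (64 mm wide at the foot, 105 mm high, neck 30 mm outside and 26 mm inside), which stands loose on the stand's base below the ring. Mouth 117 mm above the bench.
- rack: White funnel rack, fixed: 100 x 230 mm (x by y), its top 95 mm high, with two holes 32 mm wide at (0, -55 mm) and (0, +55 mm). Origin: centre of its underside. One hole carries the porcelain funnel, the other a blue plastic funnel, either way round.
- funnel: The white porcelain funnel, about 150 g; origin at the tip of its stem, z up its axis. From the tip up: stem 13 mm thick and 60 mm long, 45 degree cone 21 mm high, straight round cup 56 mm outside and 50 mm high (wall 4 mm); 132 mm in all. In the rack its tip is 25 mm above the bench.
- funnel_cup (a point): Where to grip the porcelain funnel: on its axis, 28 mm above the lower edge of the cup and 22 mm below its rim. The cup is 56 mm wide.
- funnel_tip (a point): Centre of the lower end of the porcelain funnel's stem, 110 mm below point funnel_cup. Hung in the ring, the cone rests on it and the tip is 74 mm below the ring's centre.
- blue_funnel_mid (a point): Middle of the blue plastic funnel (60 mm wide) in the rack; leave it.
- wash_bottle_mid (a point): Middle of a white wash bottle with red cap, 66 mm wide, 174 mm high; leave it.
- dropper_a_mid (a point): Brown dropper bottle with red rubber bulb, 48 mm wide, 107 mm high; leave it. Point 45 mm above its foot.
- dropper_b_mid (a point): Second brown dropper bottle, the same.
- green_bottle_mid (a point): Green bottle with blue cap, 68 mm wide, 165 mm high; leave it. Point 80 mm above its foot.
- mortar_mid (a point): White mortar with its pestle, 124 mm wide, 95 mm high; leave it. Point 30 mm above its foot.
- paper_box_mid (a point): Yellow box of filter papers, 125 x 125 x 32 mm; leave it. Centre.
Mind the look-alikes: they are no part of the job. What is shaped like the part that bears flask_mouth but yellow is not meant.

How it is judged:
On the way, in this order (a step that is already met when the one before it is completed fails the run):
1. the upper tube is one hole lower and the button has sprung out of that hole, before the funnel is taken out of the rack (value of joint collapse between 0.0135 and 0.0285 m and value of joint press below 0.0025 m and distance of funnel_tip from where it was at the start of the episode below 0.03 m), for 0.2 s.
2. the funnel is lifted out of the rack (distance of funnel_tip from where it was at the start of the episode above 0.06 m), for 0.1 s.
At the end, for the whole second after the job is handed in: Upper tube locked one hole lower (button within 2.5 mm of fully out); funnel at rest, released, upright within 0.12 rad, its cone on the ring (within 12 mm of its axis, tip 70 to 77.5 mm below it), stem 8 mm or more into the flask's neck; flask within 20 mm of its start (value of joint collapse between 0.0135 and 0.0285 m and value of joint press below 0.0025 m and horizontal distance between funnel_tip and ring_mid below 0.012 m and z of funnel_tip in the frame of ring_mid between -0.0775 and -0.07 m and angle between funnel_tip's own z axis and vertical below 0.12 rad and z of funnel_tip in the frame of flask_mouth below -0.008 m and horizontal distance between funnel_tip and flask_mouth below 0.012 m and contact force between the fingers and funnel below 0.2 N and linear speed of funnel below 0.02 m/s and distance of flask_mouth from where it was at the start of the episode below 0.02 m); the robot touches nothing.
It fails at once if the tube is forced against the button (fingers pressing on the tube with over 20 N while it bears on the button with over 15 N) (contact force between button and upper_tube above 15 N and contact force between the fingers and upper_tube above 20 N).
It fails at once if the flask is shifted more than 30 mm or knocked over (distance of flask_mouth from where it was at the start of the episode above 0.03 m or angle between flask_mouth's own z axis and vertical above 0.3 rad).
It fails at once if another thing on the bench is moved more than 30 mm (distance of any of blue_funnel_mid, wash_bottle_mid, dropper_a_mid, dropper_b_mid, green_bottle_mid, mortar_mid, paper_box_mid from where it was at the start of the episode above 0.03 m).
It also fails if it takes over 58 s, if anything falls off the work surface, if the arm or the gripper's body presses on something with over 40 N, if the wrist force passes 120 N, or if a joint passes its speed limit or range.

## Working session

There is one attempt and no reset: what is moved stays moved. The work goes in short steps, Python scripts to look and compute and a tool call to move; the robot and the scene stay as the last step left them, time stands still between calls to the robot, and variables do not carry over. Pictures are saved under pics/ and viewed, at most 10 in all, crops included, and the job is handed in when it is done.

Besides the shell and the picture viewer there is one more tool, called after "Call:" as name(argument=value, ...) on one line, values as JSON. send_rows: Moves the arm, as the interface text tells. Its arguments: {"type":"object","properties":{"motion":{"type":"string"},"grip_force":{"type":"number"}},"required":["motion"]}

```bash
mkdir -p pics; ls; python3 - <<'E'
from rig import status,cams
import cv2,numpy as np
s=status.state();print({k:np.round(v,3) for k,v in s.items()})
for n in("scene","top"):
    im=cams.get_image(n);cv2.imwrite(f"pics/{n}0.png",im);c=cams.get_calibration(n);print(n,c["fx"],c["cx"],c["cy"],np.round(c["T"],3).tolist())
E
```

```text
pics
{'clock': np.float64(0.0), 'q': array([ 1.095,  0.327, -0.194,  1.052, -0.   ,  1.437]), 'dq': array([-0.002,  0.001, -0.001,  0.001,  0.001,  0.   ]), 'joint_efforts': array([-1.0000e-03, -4.4340e+01,  2.6244e+01,  1.6000e-02, -0.0000e+00,
        0.0000e+00]), 'tcp_pos': array([0.184, 0.518, 0.23 ]), 'tool_rot': array([-5.340e-01, -3.095e+00,  3.000e-03]), 'wrist_force': array([ 0.101,  0.087, -0.59 ]), 'wrist_torque': array([-0.006, -0.011,  0.005]), 'grasp_force': np.float64(0.0), 'finger_gap': np.float64(1.005)}
scene 454.11471135368 328.8333280868334 238.3287264314233 [[-0.401, 0.523, -0.752, 1.421], [0.916, 0.21, -0.343, 0.345], [-0.021, -0.826, -0.563, 0.821], [0.0, 0.0, 0.0, 1.0]]
top 439.05104863478914 314.34713628610183 238.17422735684085 [[0.015, -0.996, 0.084, 0.496], [-1.0, -0.015, -0.004, -0.021], [0.005, -0.084, -0.996, 1.096], [0.0, 0.0, 0.0, 1.0]]
```

View pics/scene0.png

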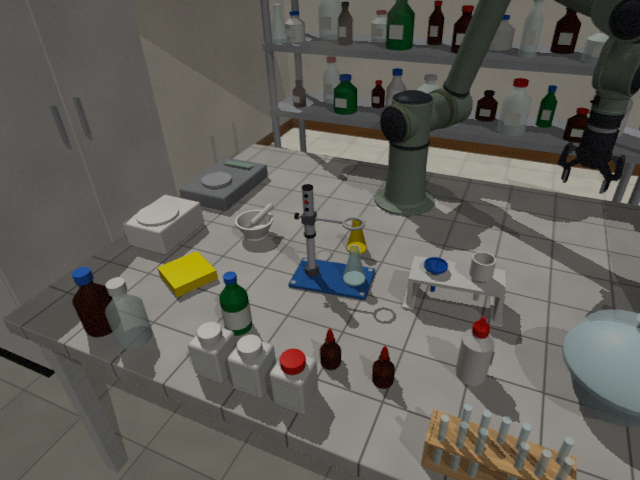

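View pics/top0.png

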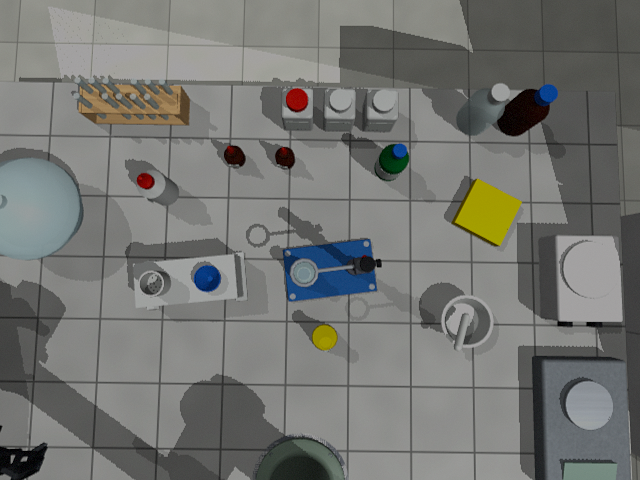

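```bash
cat > h.py <<'E'
import numpy as np,cv2
from rig import status,cams
def ray(c,u,v):
    d=c["T"][:3,:3]@np.array([(u-c["cx"])/c["fx"],(v-c["cy"])/c["fy"],1]);return c["T"][:3,3],d
def onz(c,u,v,z):
    o,d=ray(c,u,v);return o+d*(z-o[2])/d[2]
def proj(c,p):
    q=np.linalg.inv(c["T"])@np.append(p,1);return np.array([c["fx"]*q[0]/q[2]+c["cx"],c["fy"]*q[1]/q[2]+c["cy"]])
def tri(*rays):
    A=0;b=0
    for o,d in rays:
        d=d/np.linalg.norm(d);M=np.eye(3)-np.outer(d,d);A=A+M;b=b+M@o
    return np.linalg.solve(A,b)
E
python3 - <<'E'
from h import *
t=cv2.imread("pics/top0.png");c=cams.get_calibration("top")
hsv=cv2.cvtColor(t,cv2.COLOR_BGR2HSV)
m=cv2.inRange(hsv,(100,120,60),(125,255,255));m[:225]=0;m[310:]=0
m1=m.copy();m1[:,:275]=0;m1[:,390:]=0
p=np.argwhere(m1)[:,::-1].astype(np.float32)
r=cv2.minAreaRect(cv2.convexHull(p));b=np.array([onz(c,*x,0.012) for x in cv2.boxPoints(r)]);print("base",b.round(4).tolist(),b.mean(0))
m2=m.copy();m2[:,275:]=0;print("blue px",np.argwhere(m2).mean(0)[::-1],onz(c,*np.argwhere(m2).mean(0)[::-1],.15))
for n,u,v,z in(("cap",366,264,.288),("ring",304,271,.196),("funnel",151,283,.157)):print(n,onz(c,u,v,z).round(4))
a=cv2.resize(t[225:315,120:400],None,fx=2.8,fy=2.8,interpolation=cv2.INTER_CUBIC)
s=cv2.imread("pics/scene0.png");
b=cv2.resize(s[175:305,285:515],None,fx=784/230,fy=340/130,interpolation=cv2.INTER_CUBIC)
cv2.imwrite("pics/c.png",np.vstack([a[:, :784],b]))
E
```

```text
base [[0.5588, 0.0544, 0.012], [0.5896, -0.1638, 0.012], [0.4621, -0.1802, 0.012], [0.4321, 0.0358, 0.012]] [ 0.51066259 -0.06345796  0.012     ]
blue px [206.78018018 278.13153153] [0.4865196  0.20410791 0.15      ]
cap [ 0.5182 -0.1203  0.288 ]
ring [ 0.5045 -0.0048  0.196 ]
funnel [0.4745 0.3204 0.157 ]
```

View pics/c.png

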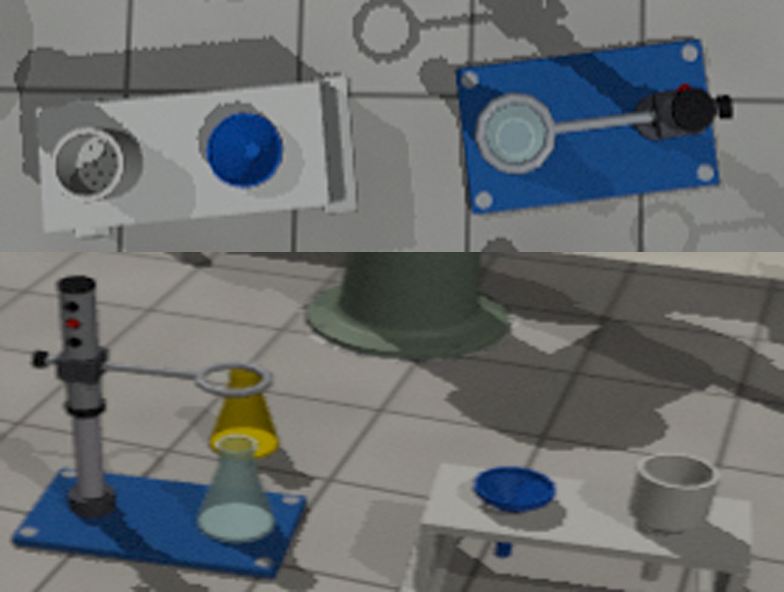

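Call:
send_rows(motion="0.0854 0 0 0.04 0 0 0; 0.0854 0 0 0.08 0 0 0; 0.0854 0 0 0.12 0 0 -0.5; 0.0854 0.02 -0.035 0.13 0 0 -1; 0.0854 0.04 -0.07 0.13 0 0 -2; 0.0854 0.06 -0.105 0.13 0 0 -3; 0.0854 0.08 -0.14 0.13 0 0 -4; 0.0854 0.1 -0.175 0.13 0 0 -5; 0.0854 0.12 -0.21 0.13 0 0 -6; 0.0854 0.14 -0.245 0.13 0 0 -7; 0.0854 0.16 -0.28 0.13 0 0 -8; 0.0854 0.18 -0.315 0.13 0 0 -9; 0.0854 0.2 -0.35 0.13 0 0 -10; 0.0854 0.22 -0.385 0.13 0 0 -10.4; 0.0854 0.24 -0.42 0.13 0 0 -10.4; 0.0854 0.26 -0.455 0.13 0 0 -10.4; 0.0854 0.28 -0.49 0.13 0 0 -10.4; 0.0854 0.3 -0.53 0.13 0 0 -10.4; 0.0854 0.315 -0.565 0.13 0 0 -10.4; 0.0854 0.32 -0.6 0.13 0 0 -10.4")

```text
clock: 1.77
tcp_pos: [0.5057, -0.0843, 0.3604]
tool_rot: [-2.061, -2.37, 0.0]
wrist_force: [0.8, 0.3, 0.2]
finger_gap: 1.001
grasp_force: 0.0
```

```bash
python3 - <<'E'
from h import *
s=status.state();c=cams.get_calibration("wrist");im=cams.get_image("wrist");cv2.imwrite("pics/w1.png",im)
print(s["clock"],s["tcp_pos"],s["tool_rot"],c["fx"],c["T"].round(3).tolist(),proj(c,[.519,-.1225,.288]))
E
```

```text
1.7667 [ 0.50570996 -0.08433332  0.36041122] [-2.06131256e+00 -2.37044379e+00  9.47366143e-05] 415.42601161869976 [[0.99, 0.134, 0.037, 0.496], [0.138, -0.954, -0.267, -0.017], [-0.001, 0.27, -0.963, 0.503], [0.0, 0.0, 0.0, 1.0]] [331.39609114 318.52878916]
```

View pics/w1.png

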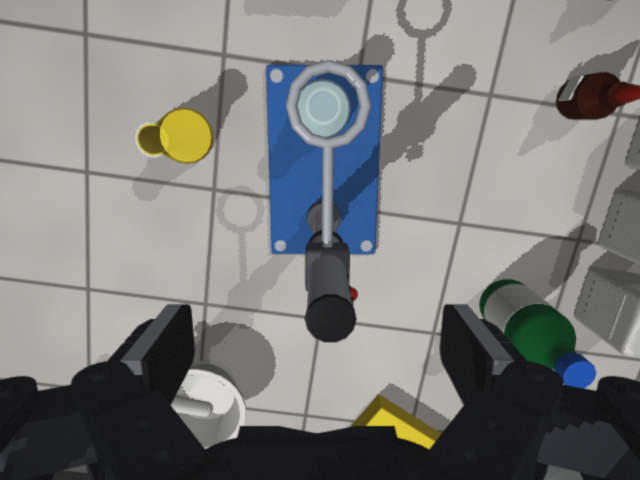

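The wrist view shows the cap at about (330,317), the red button at (353,294) on its right, and the ring at (329,103). That agrees with my estimate within 2 px.

```bash
cat > ell.py <<'E'
E
python3 - <<'E'
from h import *
c=cams.get_calibration("wrist");im=cv2.imread("pics/w1.png");g=im.max(2)
m=(g<42).astype(np.uint8);m[:290]=0;m[345:]=0;m[:,:295]=0;m[:,365:]=0
cs,_=cv2.findContours(m,0,1);k=max(cs,key=cv2.contourArea);e=cv2.fitEllipse(cv2.convexHull(k));print(e,onz(c,*e[0],.288))
for p in((329,103),):print("ring",onz(c,*p,.196))
for p in((323,106),):print("flask",onz(c,*p,.117))
E
```

```text
((330.1907043457031, 317.16009521484375), (47.14748764038086, 48.689884185791016), 100.80497741699219) [ 0.51803302 -0.12753705  0.288     ]
ring [ 0.50295573 -0.00956171  0.196     ]
flask [ 0.49967517 -0.00961189  0.117     ]
```

Call:
send_rows(motion="0.0854 0.0145 -0.04 0 0 0 0; 0.0854 0.0145 -0.04 0 0 0 0; 0.0854 0.0145 -0.04 0 0 0 0; 0.0854 0.0145 -0.04 0 0 0 0")

```text
clock: 2.15
tcp_pos: [0.5184, -0.1214, 0.3608]
tool_rot: [-2.06, -2.37, 0.0]
wrist_force: [-0.8, -0.6, -0.5]
finger_gap: 1.003
grasp_force: 0.0
```

```bash
python3 - <<'E'
from h import *
s=status.state();c=cams.get_calibration("wrist");im=cams.get_image("wrist");cv2.imwrite("pics/w2.png",im)
print(s["clock"],s["tcp_pos"],proj(c,[.5185,-.122,.288]))
h=cv2.cvtColor(im,cv2.COLOR_BGR2HSV);m=cv2.inRange(h,(100,120,40),(125,255,255))
print(np.round(c["T"],3).tolist())
g=im.max(2);m=(g<42).astype(np.uint8);cs,_=cv2.findContours(m,0,1)
for k in cs:
    if cv2.contourArea(k)>800:e=cv2.fitEllipse(cv2.convexHull(k));print(np.round(e[0]+e[1],1),onz(c,*e[0],.288).round(4))
E
```

```text
2.15 [ 0.51838355 -0.12142426  0.36079089] [317.76728405 252.89186396]
[[0.99, 0.134, 0.036, 0.509], [0.139, -0.954, -0.267, -0.054], [-0.002, 0.269, -0.963, 0.503], [0.0, 0.0, 0.0, 1.0]]
[319.1 430.6 273.4 683.2] [ 0.5354 -0.2361  0.288 ]
[318.2 252.9  50.4  50.9] [ 0.5187 -0.1219  0.288 ]
[589.9  58.2  44.3  72.2] [ 0.6342 -0.0068  0.288 ]
```

View pics/w2.png

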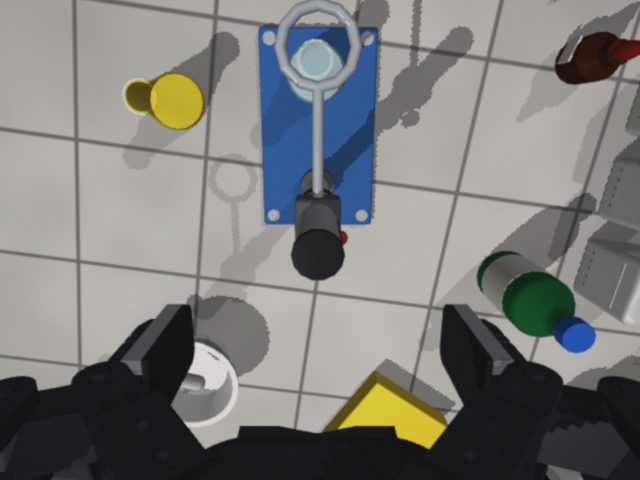

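The cap is at (318,253), which puts the column axis at (0.5187, -0.1219), right under the tool. I'll descend and pinch gently.

Call:
send_rows(motion="0.0854 0 0 -0.035 0 0 0; 0.0854 0 0 -0.07 0 0 0; 0.0854 0 0 -0.1 0 0 0; 0.0854 0 0 -0.12 0 0 0; 0.0854 0 0 -0.131 0 0 0; 0.0854 0 0 -0.131 0 0 0; 0.05 0 0 -0.131 0 0 0; 0.04 0 0 -0.131 0 0 0; 0.036 0 0 -0.131 0 0 0; 0.03 0 0 -0.131 0 0 0; 0.025 0 0 -0.131 0 0 0; 0.02 0 0 -0.131 0 0 0; 0.02 0 0 -0.131 0 0 0; 0.02 0 0 -0.131 0 0 0; 0.02 0 0 -0.131 0 0 0", grip_force=25)

```text
clock: 3.45
tcp_pos: [0.5189, -0.122, 0.2311]
tool_rot: [2.06, 2.37, 0.0]
wrist_force: [-2.4, -0.1, 5.7]
finger_gap: 0.322
grasp_force: 29.3
```

```bash
python3 - <<'E'
from h import *
s=status.state();print(s["tcp_pos"],s["finger_gap"]*85.4,s["grasp_force"],s["wrist_force"])
E
```

```text
[ 0.51891834 -0.12197414  0.23112794] 27.524184197562743 29.260073639452457 [-2.3998941  -0.08509163  5.6859437 ]
```

Call:
send_rows(motion="0.02 0 0 -0.001 0 0 0; 0.02 0 0 -0.002 0 0 0; 0.02 0 0 -0.003 0 0 0; 0.02 0 0 -0.003 0 0 0")

```text
clock: 3.78
tcp_pos: [0.5189, -0.122, 0.2285]
tool_rot: [2.06, 2.37, 0.0]
wrist_force: [-3.2, 0.3, 8.2]
finger_gap: 0.321
grasp_force: 28.9
```

Call:
send_rows(motion="0.02 0 0 -0.001 0 0 0; 0.02 0 0 -0.002 0 0 0; 0.02 0 0 -0.003 0 0 0; 0.02 0 0 -0.004 0 0 0; 0.02 0 0 -0.005 0 0 0; 0.02 0 0 -0.006 0 0 0; 0.02 0 0 -0.006 0 0 0")

```text
clock: 4.37
tcp_pos: [0.5189, -0.122, 0.2219]
tool_rot: [2.061, 2.37, 0.0]
wrist_force: [-2.2, 0.7, 4.1]
finger_gap: 0.32
grasp_force: 29.1
```

```bash
python3 - <<'E'
from h import *
s=status.state();c=cams.get_calibration("scene");im=cams.get_image("scene");cv2.imwrite("pics/s2.png",cv2.resize(im[160:300,260:400],None,fx=4,fy=4,interpolation=cv2.INTER_CUBIC))
R=lambda p:proj(c,p).round(1)
print(R([.5187,-.1219,.288]),R([.5187,-.1219,.278]),R([.5375,-.1193,.25]))
E
```

```text
[307.4 186.6] [307.6 190.1] [305.8 203.4]
```

View pics/s2.png

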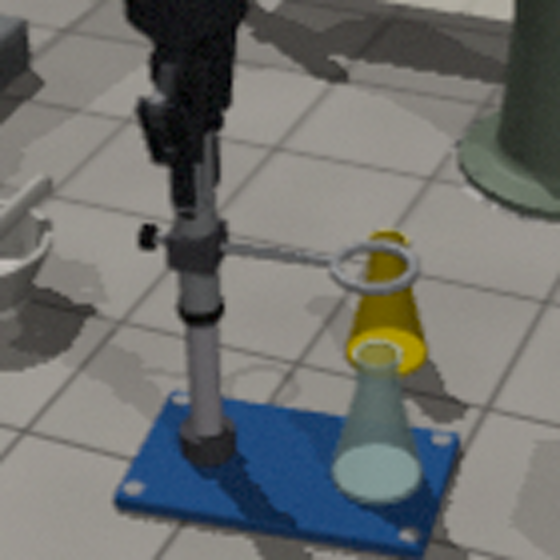

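Ring now at crop (374,265). I'll compare it with the first picture to see how far the tube really dropped.

```bash
cat >> h.py <<'E'
def drop(im):
    a=cv2.imread("pics/scene0.png");T=a[212:232,326:368]
    c=cams.get_calibration("scene");f=4
    r=cv2.matchTemplate(cv2.resize(im[205:250,318:376],None,fx=f,fy=f,interpolation=2),cv2.resize(T,None,fx=f,fy=f,interpolation=2),cv2.TM_CCOEFF_NORMED)
    _,s,_,l=cv2.minMaxLoc(r);dv=l[1]/f-7;du=l[0]/f-8
    k=proj(c,[.503,-.003,.186])[1]-proj(c,[.503,-.003,.196])[1]
    return s,du,dv,dv*10/k
E
python3 - <<'E'
from h import *
print(drop(cv2.imread("pics/scene0.png")),drop(cams.get_image("scene")))
E
```

```text
(0.9999296069145203, 0.0, 0.0, np.float64(0.0)) (0.887402355670929, 0.0, 3.25, np.float64(9.90034044607727))
```

Call:
send_rows(motion="0.0854 0 0 0 0 0 0; 0.0854 0 0 0 0 0 0; 0.0854 0 0 0 0 0 0; 0.0854 0 0 0 0 0 0; 0.0854 0 0 0.035 0 0 0; 0.0854 0 0 0.07 0 0 0; 0.0854 0 0 0.088 0 0 0; 0 0 0 0.088 0 0 0; 0 0 0 0.088 0 0 0; 0 0 0 0.088 0 0 0; 0 0 0 0.088 0 0 0; 0 0 0 0.088 0 0 0; 0 0 0 0.088 0 0 0; 0 0 0 0.088 0 0 0; 0 0 0 0.088 0 0 0")

```text
clock: 5.72
tcp_pos: [0.5187, -0.1217, 0.3089]
tool_rot: [-2.06, -2.371, 0.0]
wrist_force: [0.2, 0.8, 0.3]
finger_gap: -0.004
grasp_force: 0.0
```

```bash
cat >> h.py <<'E'
def red(im,d=0):
    c=cams.get_calibration("scene");u,v=proj(c,[.5375,-.1193,.25]).astype(int)
    p=im[v-5:v+6,u-6:u+7].astype(int);r=p[...,2]-p[...,:2].max(2)
    return int(r.clip(0).sum()),int(r.max())
E
python3 - <<'E'
from h import *
s=status.state();print(s["tcp_pos"],s["finger_gap"],s["wrist_force"])
im=cams.get_image("scene");print(red(cv2.imread("pics/scene0.png")),red(im),drop(im))
E
```

```text
[ 0.51867753 -0.12173821  0.30885011] -0.003632932988634249 [0.16977828 0.76837537 0.26222335]
(1066, 99) (170, 5) (0.8933204412460327, 0.0, 3.25, np.float64(9.90034044607727))
```

Call:
send_rows(motion="0 0 0 -0.015 0 0 0; 0 0 0 -0.025 0 0 0; 0 0 0 -0.028 0 0 0; 0 0 0 -0.029 0 0 0; 0 0 0 -0.03 0 0 0; 0 0 0 -0.031 0 0 0; 0 0 0 -0.032 0 0 0; 0 0 0 -0.033 0 0 0; 0 0 0 -0.034 0 0 0; 0 0 0 -0.035 0 0 0; 0 0 0 -0.035 0 0 0")

```text
clock: 6.68
tcp_pos: [0.5191, -0.1219, 0.2751]
tool_rot: [2.06, 2.37, 0.001]
wrist_force: [0.1, 0.0, 2.8]
finger_gap: -0.005
grasp_force: 1.3
```

```bash
cat > chk.py <<'E'
from h import *
s=status.state();im=cams.get_image("scene");print(s["tcp_pos"].round(4),s["wrist_force"].round(1),red(im),drop(im))
E
python3 chk.py
```

```text
[ 0.5191 -0.1219  0.2751] [0.1 0.  2.8] (186, 6) (0.8510127663612366, -0.25, 4.25, np.float64(12.946599044870275))
```

Call:
send_rows(motion="0 0 0 -0.0007 0 0 0; 0 0 0 -0.0015 0 0 0; 0 0 0 -0.0022 0 0 0; 0 0 0 -0.0022 0 0 0")

```text
clock: 7.07
tcp_pos: [0.5187, -0.1217, 0.2716]
tool_rot: [-2.06, -2.371, 0.0]
wrist_force: [0.6, -0.7, 0.9]
finger_gap: 0.0
grasp_force: 0.0
```

```bash
python3 chk.py
```

```text
[ 0.5187 -0.1217  0.2716] [ 0.6 -0.7  0.9] (1125, 104) (0.7957435846328735, -0.25, 5.5, np.float64(16.754422293361532))
```

The red button is fully visible again (1125 against 1066 at the start) and the drop is about 16.5 mm, so it has clicked in. Next is the funnel.

Call:
send_rows(motion="0 0 0 0.03 0 0 0; 0.0854 0 0 0.06 0 0 0; 0.0854 0 0.03 0.07 0 0 0; 0.0854 -0.004 0.07 0.07 0 0 0; 0.0854 -0.008 0.11 0.07 0 0 0; 0.0854 -0.012 0.15 0.07 0 0 0; 0.0854 -0.016 0.19 0.07 0 0 0; 0.0854 -0.02 0.23 0.07 0 0 0; 0.0854 -0.024 0.27 0.06 0 0 0; 0.0854 -0.028 0.31 0.05 0 0 0; 0.0854 -0.032 0.35 0.04 0 0 0; 0.0854 -0.036 0.39 0.03 0 0 0; 0.0854 -0.04 0.425 0.02 0 0 0; 0.0854 -0.044 0.442 0.01 0 0 0; 0.0854 -0.044 0.442 0 0 0 0; 0.0854 -0.044 0.442 0 0 0 0; 0.0854 -0.044 0.442 0 0 0 0; 0.0854 -0.044 0.442 0 0 0 0")

```text
clock: 8.62
tcp_pos: [0.4753, 0.3191, 0.2724]
tool_rot: [2.062, 2.369, -0.0]
wrist_force: [0.2, 0.7, 0.3]
finger_gap: 1.0
grasp_force: 0.0
```

```bash
python3 - <<'E'
from h import *
s=status.state();c=cams.get_calibration("wrist");im=cams.get_image("wrist");cv2.imwrite("pics/w3.png",im)
t=cams.get_image("top");cv2.imwrite("pics/top3.png",t)
print(s["clock"],s["tcp_pos"],s["tool_rot"],proj(c,[.4745,.3204,.157]))
g=(im.astype(int).min(2)); 
np.save("T3.npy",c["T"])
E
```

```text
8.6167 [0.47531595 0.31911384 0.27243445] [ 2.06246342e+00  2.36938545e+00 -9.07055980e-05] [316.47224792 229.53677092]
```

View pics/w3.png

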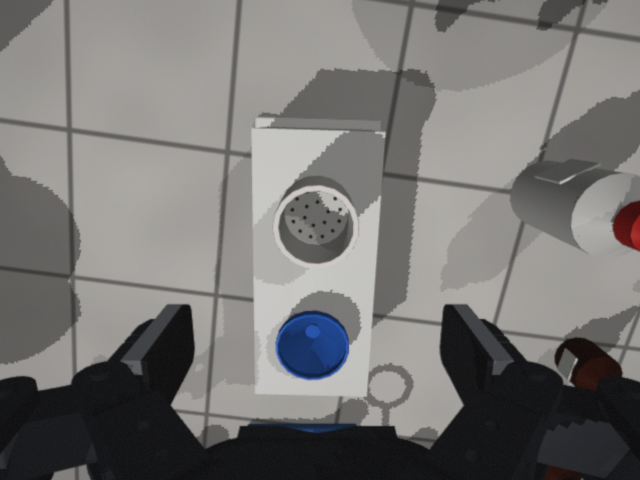

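The porcelain rim is centred at about (316,225). The blue funnel is at (313,345), well clear.

```bash
python3 - <<'E'
from h import *
c=cams.get_calibration("wrist");print(c["T"][:3,3]-np.load("T3.npy")[:3,3]);c["T"]=np.load("T3.npy")
for p in((316,225),(274,225),(358,225),(316,184),(316,266)):print(onz(c,*p,.157).round(4))
t=cv2.imread("pics/top0.png");ct=cams.get_calibration("top")
for p in((138.5,283),(164,283),(151,270.5),(151,295.5)):print(onz(ct,*p,.157).round(4))
E
```

```text
[ 2.31602191e-04 -4.71736016e-06  5.46389954e-04]
[0.4738 0.3233 0.157 ]
[0.4472 0.3196 0.157 ]
[0.5004 0.327  0.157 ]
[0.4702 0.3493 0.157 ]
[0.4776 0.2958 0.157 ]
[0.4741 0.3469 0.157 ]
[0.4749 0.2928 0.157 ]
[0.501  0.3216 0.157 ]
[0.4482 0.3192 0.157 ]
```

Call:
send_rows(motion="0.0854 -0.001 0.003 -0.03 0 0 0; 0.0854 -0.001 0.003 -0.07 0 0 0; 0.0854 -0.001 0.003 -0.105 0 0 0; 0.0854 -0.001 0.003 -0.13 0 0 0; 0.0854 -0.001 0.003 -0.15 0 0 0; 0.0854 -0.001 0.003 -0.158 0 0 0; 0.0854 -0.001 0.003 -0.158 0 0 0; 0.065 -0.001 0.003 -0.158 0 0 0; 0.06 -0.001 0.003 -0.158 0 0 0; 0.058 -0.001 0.003 -0.158 0 0 0; 0.055 -0.001 0.003 -0.158 0 0 0; 0.05 -0.001 0.003 -0.158 0 0 0; 0.045 -0.001 0.003 -0.158 0 0 0; 0.045 -0.001 0.003 -0.158 0 0 0; 0.045 -0.001 0.003 -0.158 0 0 0", grip_force=30)

```text
clock: 9.97
tcp_pos: [0.4746, 0.3237, 0.1158]
tool_rot: [2.06, 2.371, 0.004]
wrist_force: [-1.1, -0.3, 7.0]
finger_gap: 0.649
grasp_force: 30.5
```

Call:
send_rows(motion="0.045 0 0 0.01 0 0 0; 0.045 0 0 0.03 0 0 0; 0.045 0 0 0.06 0 0 0; 0.045 0 0 0.09 0 0 0; 0.045 0 0 0.12 0 0 0; 0.045 0 0 0.15 0 0 0; 0.045 0 0 0.18 0 0 0; 0.045 0 0 0.205 0 0 0; 0.045 0 0 0.215 0 0 0; 0.045 0 0 0.22 0 0 0; 0.045 0 0 0.22 0 0 0")

```text
clock: 10.88
tcp_pos: [0.474, 0.3233, 0.3346]
tool_rot: [2.06, 2.371, 0.002]
wrist_force: [-0.2, -0.5, -1.9]
finger_gap: 0.65
grasp_force: 32.3
```

```bash
python3 - <<'E'
from h import *
s=status.state();print(s["clock"],s["tcp_pos"],s["finger_gap"],s["grasp_force"],s["wrist_force"])
t=cv2.imread("pics/top3.png");t2=cams.get_image("top");im=cams.get_image("scene");print(red(im),drop(im))
f=8
cv2.imwrite("pics/r.png",np.hstack([cv2.resize(t[245:300,280:330],None,fx=f,fy=f,interpolation=2),cv2.resize(im[205:260,335:375],None,fx=f,fy=f,interpolation=2)]))
E
```

```text
10.8833 [0.47401835 0.32331606 0.33458855] 0.650253381154857 32.33617186546326 [-0.20292302 -0.54081815 -1.93944627]
(1056, 99) (0.7752163410186768, -0.25, 5.75, np.float64(17.515986943059783))
```

View pics/r.png

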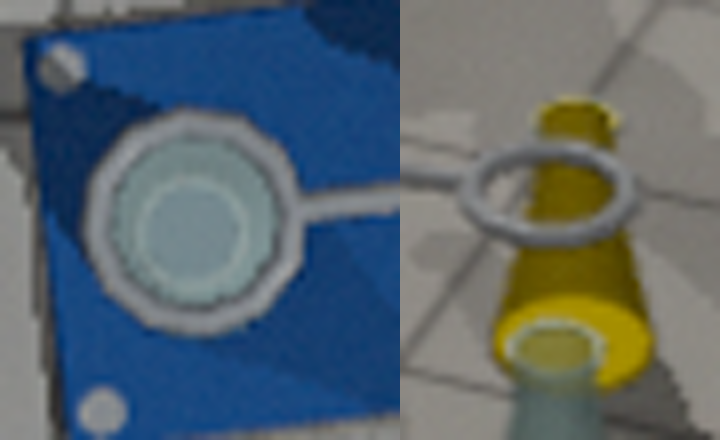

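Ring in the top crop at (195,221) and flask mouth at (192,226). In the scene crop, the ring is at (150,195) and the mouth at (157,348).

```bash
python3 - <<'E'
from h import *
ct=cams.get_calibration("top");cs=cams.get_calibration("scene")
P=lambda x,y:(280+x/8-.4,245+y/8-.4)
S=lambda x,y:(335+x/8-.4,205+y/8-.4)
for n,a,b,z in(("ring",(195,221),(150,195),.1795),("flask",(192,226),(157,348),.117)):
    print(n,onz(ct,*P(*a),z).round(4),onz(cs,*S(*b),z).round(4),tri(ray(ct,*P(*a)),ray(cs,*S(*b))).round(4))
E
```

```text
ring [ 0.5021 -0.0045  0.1795] [ 0.502  -0.0039  0.1795] [ 0.502  -0.0042  0.1794]
flask [ 0.5011 -0.0026  0.117 ] [ 0.4985 -0.0022  0.117 ] [ 0.5008 -0.002   0.1186]
```

Call:
send_rows(motion="0.045 0.002 -0.02 0 0 0 0; 0.045 0.004 -0.05 0 0 0 0; 0.045 0.006 -0.08 0 0 0 0; 0.045 0.009 -0.11 0 0 0 0; 0.045 0.012 -0.14 0 0 0 0; 0.045 0.014 -0.17 0 0 0 0; 0.045 0.017 -0.2 0 0 0 0; 0.045 0.02 -0.23 0 0 0 0; 0.045 0.022 -0.26 0 0 0 0; 0.045 0.025 -0.285 0 0 0 0; 0.045 0.027 -0.305 0 0 0 0; 0.045 0.028 -0.32 0 0 0 0; 0.045 0.028 -0.327 0 0 0 0; 0.045 0.028 -0.327 0 0 0 0; 0.045 0.028 -0.327 -0.02 0 0 0; 0.045 0.028 -0.327 -0.03 0 0 0; 0.045 0.028 -0.327 -0.03 0 0 0; 0.045 0.028 -0.327 -0.03 0 0 0")

```text
clock: 12.48
tcp_pos: [0.501, -0.0029, 0.3032]
tool_rot: [-2.058, -2.371, 0.002]
wrist_force: [0.1, -0.2, -1.7]
finger_gap: 0.649
grasp_force: 32.4
```

```bash
python3 - <<'E'
from h import *
s=status.state();print(s["clock"],s["tcp_pos"],s["finger_gap"],s["wrist_force"])
im=cams.get_image("scene");cs=cams.get_calibration("scene");f=6
x,y=s["tcp_pos"][:2]
for z in(s["tcp_pos"][2]-.0908,s["tcp_pos"][2]-.0308):print("stem expected",((proj(cs,[x,y,z])-(320,165))*f).round())
cv2.imwrite("pics/f.png",cv2.resize(im[165:260,320:400],None,fx=f,fy=f,interpolation=2))
E
```

```text
12.4833 [ 0.50099516 -0.00288224  0.30324414] 0.6489366612485146 [ 0.1411441  -0.15456483 -1.70878048]
stem expected [204. 318.]
stem expected [205. 194.]
```

View pics/f.png

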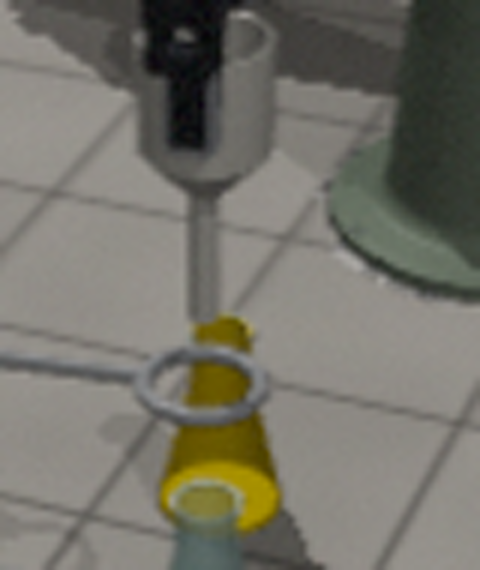

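The stem hangs straight, with its tip at crop (202,322), above the ring centre (202,386). I'll lower it.

Call:
send_rows(motion="0.045 0 0 -0.02 0 0 0; 0.045 0 0 -0.045 0 0 0; 0.045 0 0 -0.065 0 0 0; 0.045 0 0 -0.078 0 0 0; 0.045 0 0 -0.086 0 0 0; 0.045 0 0 -0.092 0 0 0; 0.045 0 0 -0.097 0 0 0; 0.045 0 0 -0.101 0 0 0; 0.045 0 0 -0.101 0 0 0")

```text
clock: 13.28
tcp_pos: [0.502, -0.0038, 0.203]
tool_rot: [2.061, 2.371, 0.0]
wrist_force: [0.4, 0.2, -2.4]
finger_gap: 0.648
grasp_force: 32.4
```

```bash
python3 - <<'E'
from h import *
s=status.state();print(s["clock"],s["tcp_pos"],s["finger_gap"],s["wrist_force"])
im=cams.get_image("scene");cs=cams.get_calibration("scene");f=6
cv2.imwrite("pics/f2.png",cv2.resize(im[165:280,320:400],None,fx=f,fy=f*.8,interpolation=2))
E
```

```text
13.2833 [ 0.50196929 -0.00375855  0.20300344] 0.6475844895408261 [ 0.41072475  0.21634926 -2.37347802]
```

Call:
send_rows(motion="0.045 0 0 -0.0015 0 0 0; 0.045 0 0 -0.003 0 0 0; 0.045 0 0 -0.0045 0 0 0; 0.045 0 0 -0.0055 0 0 0; 0.045 0 0 -0.0055 0 0 0")

```text
clock: 13.75
tcp_pos: [0.5021, -0.0037, 0.1977]
tool_rot: [2.061, 2.371, 0.001]
wrist_force: [0.3, 1.0, -1.8]
finger_gap: 0.646
grasp_force: 32.5
```

Call:
send_rows(motion="0.045 0 0 -0.0005 0 0 0; 0.045 0 0 -0.001 0 0 0; 0.045 0 0 -0.0015 0 0 0; 0.045 0 0 -0.002 0 0 0; 0.045 0 0 -0.002 0 0 0")

```text
clock: 14.17
tcp_pos: [0.5022, -0.0036, 0.196]
tool_rot: [2.06, 2.371, 0.002]
wrist_force: [-0.5, 2.8, 3.6]
finger_gap: 0.647
grasp_force: 32.8
```

It's touching the ring, so I'll release gently and go up.

Call:
send_rows(motion="0.056 0 0 0 0 0 0; 0.058 0 0 0 0 0 0; 0.062 0 0 0 0 0 0; 0.07 0 0 0 0 0 0; 0.0854 0 0 0 0 0 0; 0.0854 0 0 0 0 0 0; 0.0854 0 0 0 0 0 0; 0.0854 0 0 0.01 0 0 0; 0.0854 0 0 0.03 0 0 0; 0.0854 0 0 0.06 0 0 0; 0.0854 0 0 0.09 0 0 0; 0.0854 0 0 0.12 0 0 0; 0.0854 0 0 0.14 0 0 0; 0.0854 0 0 0.14 0 0 0")

```text
clock: 15.33
tcp_pos: [0.5039, -0.0041, 0.3411]
tool_rot: [2.056, 2.366, 0.007]
wrist_force: [0.6, -0.9, -0.0]
finger_gap: 0.997
grasp_force: 0.0
```

```bash
python3 - <<'E'
from h import *
s=status.state();print(s["clock"],s["tcp_pos"],s["finger_gap"],s["wrist_force"])
im=cams.get_image("scene");w=cams.get_image("wrist");f=5
print(red(im))
a=cv2.resize(im[165:285,290:390],None,fx=4.5,fy=4,interpolation=2)
cv2.imwrite("pics/g.png",np.hstack([a,w[:,160:490]]))
E
```

```text
15.3333 [ 0.50394266 -0.00412196  0.34113486] 0.9974642972954204 [ 0.60626769 -0.85051441 -0.01532443]
(1073, 98)
```

View pics/g.png

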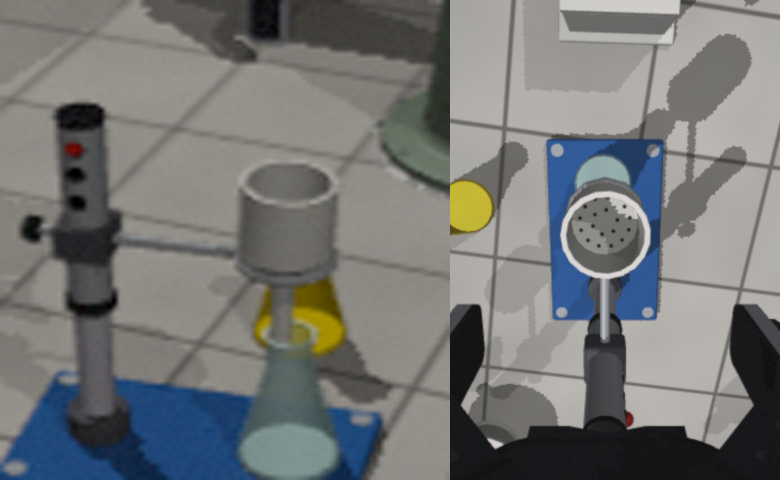

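The funnel hangs upright in the ring with its stem in the neck at crop (284,335). The red button is out at (74,149) and the robot is clear.

```bash
python3 -c "
from rig import order;print(order.hand_in())"
```

```text
the job is handed in; nothing more can be done
None
```

I handed the job in at about 15 s. The column is one hole lower with the button out, and the porcelain funnel hangs upright in the ring with its stem in the flask neck; hand-in returned no verdict.

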